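# Turn a buffer plate over in the twisted rod chute

## Task

Take the steel plate that has the rubber button out of the wooden rack and drop it, standing upright, into the top of the twisted rod chute, so that the chute turns it half over and it comes to rest in the chute's tray with the button on top. Drop it in facing the right way round: with the button on the side away from the tray. Leave the plain plate in the rack.

Things in the scene. Friction and masses are not known exactly. Their poses are not given: they have to be found in the camera images.
- buffer_plate_center (a point): Centre of the buffer plate: loose grey steel plate, 8 thick (x) x 44 wide (y) x 48 mm tall (z), corners rounded, about 80 g, upright in either rack slot, lowest 12 mm in the slot. Axes: x normal to the plate, pointing AWAY from the button, z up. Grip across the faces (8 mm) above the button (the upper 22 mm is free) or across the edges (44 mm).
- button_top (a point): Outer end of the black rubber button on the buffer plate's -x face: 12 mm across, standing 4 mm proud, its centre 4 mm below the plate's centre, midway across the width. Same axes as the plate.
- plain_plate_center (a point): Centre of the plain plate, the same plate but without a button, standing in the rack's other slot, 80 mm from the buffer plate centre to centre. It stays there.
- rack: Fixed wooden block 50 x 150 x 22 mm (x, y, z), origin at the centre of its underside, with two slots 12 mm deep and 10 mm wide, long along y, centred 40 mm either side of the origin along y. Both plates stand with axes parallel to the rack's; the button looks to the rack's -x.
- chute_mouth (a point): Centre of the chute's open top, 295 mm above the work surface. x: level, pointing away from the tray; y: level, along the slot's long side; z up. Opening 47 (x) x 64 mm (y), narrowing in 20 mm to 27 x 48. Let the plate go here upright, width along y, lower edge in the mouth; it falls through by itself. The face that looks to +x here ends up on top in the tray: the button must look to +x.
- chute_middle (a point): Point on the chute's upright axis half-way down its twist, 180 mm above the work surface. The fixed chute is a cage of eight bent 5 mm steel rods in three collars (83 mm across) on two posts 46.5 mm either side along y; nothing rises more than 4 mm above the mouth. Its slot twists a half turn in about 160 mm, then bends toward the tray.
- chute_tray (a point): Where the plate's centre comes to rest in the tray at the chute's foot, 60 mm from the chute's upright axis toward the mouth's -x, 29 mm above the work surface. The tray is an aluminium ramp falling 30 degrees away from the chute, 62 mm wide inside, with 19 mm side walls and a 24 mm end lip that stops the plate's lower edge.

How it is judged:
On the way:
1. the buffer plate is inside the twisted part of the chute (its centre within 20 mm of the chute's axis, between 120 and 240 mm above the work surface) (horizontal distance between buffer_plate_center and chute_middle below 0.02 m and height (world z) of buffer_plate_center between 0.12 and 0.24 m).
At the end, for the whole second after the job is handed in: The buffer plate lies in the chute's tray (centre within 30 mm of its resting place there) with the button side up (the plate's face no more than about 60 degrees from level, button on top; it lies at 30), and the plain plate still stands in its slot, within 20 mm of where it was (distance between buffer_plate_center and chute_tray below 0.03 m and angle between buffer_plate_center's own x axis and vertical above 2.1 rad and distance of plain_plate_center from where it was at the start of the episode below 0.02 m); the robot touches nothing.
It fails at once if the plain plate is pulled out of its slot or knocked away (moved more than 20 mm) (distance of plain_plate_center from where it was at the start of the episode above 0.02 m).
It also fails if it takes over 48 s, if anything falls off the work surface, if the arm or the gripper's body presses on something with over 40 N, if the wrist force passes 120 N, or if a joint passes its speed limit or range.

## Robot

A 7-joint arm with a two-finger parallel gripper is mounted at the origin on the work surface; the furniture and walls round the work are solid. World frame = base frame: x ahead of the robot, y to its left, z up, the work surface at z = 0. Lengths are in m, angles in rad, forces in N, time in s.
With the tool pointing down it reaches from about 0.425 to 0.925 m from the base axis. Payload 6.8 kg.
Tool frame: the origin (TCP) lies midway between the tips of the shut fingers; the grasp point (between the pads) lies bot.grip_point_offset behind it (bot.grip_point_offset is the distance from the TCP to the grasp point, in m); z points along the fingers, y is the line along which they close (so a half turn about z gives the same grasp; the last joint's range is limited). The gripper opens to 85 mm and grips with 20 to 120 N. Pads are 22 mm wide; open, the fingers measure 114 mm over their backs; the gripper's body (76 mm by 85 mm) begins 54 mm behind the grasp point. The pads swing forward as they close: fully open they stand 13 mm farther back than shut.
Start: joints at [1.015, 0.477, 0.022, 1.555, -0.011, 1.109, -0.083], TCP at [0.292, -0.608, 0.208] pointing down, gripper open.
Joint ranges: [-2.96, 2.96], [-0.34, 2.1], [-1.41, 1.46], [0.24, 2.44], [-1.37, 4.51], [0.17, 1.92], [-2.96, 2.96]. Speed limits (rad/s): [2.39, 2.39, 3.14, 3.14, 3.14, 3.14, 3.14].

## Interface

Orientations are given as a unit quaternion [w, x, y, z].
In Python, from station import get_obs, cams, job, bot gives the robot as it stands.
- The arm moves only by the tool arm_command, never from a script. Its argument "rows" is a list that holds one entry, the list of rows, each a list of 5 numbers: the finger opening in mm, from 0 to 85.4, then the shift along the world's x, y, z in units of 60 mm (1.0 is 60 mm), then the turn about the world's z in units of 0.08 rad (1.0 is 0.08 rad). In form: [[[grip, x, y, z, turn], ...]]. A call has exactly 10 rows; each row shifts and turns the commanded pose from where the row before left it; what a row does not reach is not made up. A row lasts 1/8 s, in which the tool goes at most 62.5 mm and 10.7 degrees, less where a joint would pass 70% of its speed; a pose out of reach is approached as far as the arm can. A call with a number of a shift or a turn outside -1 to 1 is refused whole. A call with a gripper value outside its range is refused whole. The fingers move at their own pace and stop on an object; "newtons" is the grip in N (left out, the last holds). Time passes only in rows, so rows that do not move let the fingers close, or fill a call up. It gives the time, the measured TCP pose, the force, the opening and the grip force at its end, in the units of the state.
- get_obs(): the state, without advancing time (a new reading comes with each control period).
- cams.read_camera(name): name is "side" or "top" or "wrist"; returns the picture (480x640x3 uint8, red, green, blue); there is no depth.
- cams.camera_params(name): a dict with "K" (3x3 intrinsics, pixels), "extrinsics" (4x4, takes a point from camera to world coordinates). Camera axes: x right, y down, z forward; pixel columns grow to the right and rows downward; lengths in m; the calibration is good to about 2 mm. A picture is of the moment at which its call begins: read the wrist's pose just before it. camera_params takes no time and is no camera call; for the wrist camera it gives the pose at the moment of the call.
- job.hand_in(): hands the job in; it is judged then, once.
The state is a dict: "t": time; "q": joint angles; "joint_vel": joint speeds; "joint_torque": joint torques, N m; "eef_pos": TCP position; "tool_rot": TCP orientation; "contact_force": force on the tool from outside, world axes, zero at the start; "torque": the same for the moment, N m; "gripper_width": opening from 0.0 (shut) to 1.0 (fully open); "grasp_force": force on a finger pad.
Only numpy, scipy, OpenCV 4.12 (cv2) and the standard library are available. Lean on these libraries where they do the work, as an engineer would, in place of code of your own. Each camera call takes 0.05 s, during which the arm holds its last target. There are 200 camera calls.

## Working session

There is one attempt and no reset: what is moved stays moved. The work goes in short steps, Python scripts to look and compute and a tool call to move; the robot and the scene stay as the last step left them, time stands still between calls to the robot, and variables do not carry over. Pictures are saved under pics/ and viewed, at most 10 in all, crops included, and the job is handed in when it is done.

Besides the shell and the picture viewer there is one more tool, called after "Emit:" as name(argument=value, ...) on one line, values as JSON. arm_command: Moves the arm, as the interface text tells. Its arguments: {"type":"object","properties":{"rows":{"type":"array"},"newtons":{"type":"number"}},"required":["rows"]}

```bash
mkdir -p pics; python3 - <<'E'
from station import get_obs,cams,job,bot
import cv2
o=get_obs();print(o['t'],o['eef_pos'],o['tool_rot'],o['gripper_width'],bot.grip_point_offset)
for n in("side","top","wrist"):
    p=cams.camera_params(n);print(n,p['K'].round(1).tolist(),p['extrinsics'].round(4).tolist())
    cv2.imwrite(f'pics/{n}0.png',cams.read_camera(n)[:,:,::-1])
E
```

```text
0.0 [ 0.29194192 -0.6078809   0.20701882] [-8.90236082e-04  9.75041002e-01  2.22022924e-01 -2.70930239e-04] 1.0007512130560103 0.0187
side [[556.3, 0.0, 326.7], [0.0, 556.3, 230.7], [0.0, 0.0, 1.0]] [[-0.5876, -0.383, 0.7128, -0.3165], [-0.8092, 0.2769, -0.5183, 0.5043], [0.0012, -0.8813, -0.4726, 0.7207], [0.0, 0.0, 0.0, 1.0]]
top [[620.4, 0.0, 319.5], [0.0, 620.4, 242.2], [0.0, 0.0, 1.0]] [[0.0024, -0.9802, 0.1981, 0.259], [-1.0, -0.0017, 0.0037, -0.1062], [-0.0033, -0.1981, -0.9802, 1.3786], [0.0, 0.0, 0.0, 1.0]]
wrist [[423.1, 0.0, 323.5], [0.0, 423.1, 241.9], [0.0, 0.0, 1.0]] [[0.4333, -0.8562, -0.2814, 0.3643], [-0.9013, -0.4127, -0.1321, -0.5736], [-0.003, 0.3109, -0.9505, 0.3733], [0.0, 0.0, 0.0, 1.0]]
```

View pics/top0.png

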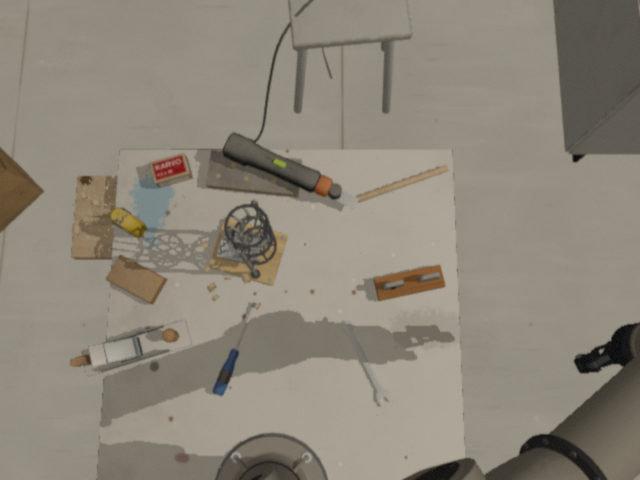

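View pics/side0.png

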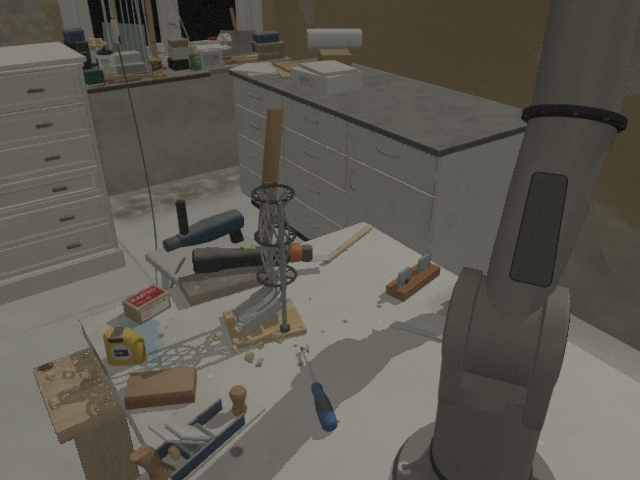

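The top view shows the rack at about (409,282), with plates at (394,284) and (430,277), and the chute mouth at about (245,222). The side view shows the rack at (413,280) and the chute ring at (272,193), with the tray to the lower left. I'll enlarge these areas.

```bash
python3 - <<'E'
import cv2,numpy as np
t=cv2.imread('pics/top0.png');s=cv2.imread('pics/side0.png')
c=lambda i,x,y,w,h:cv2.resize(i[y:y+h,x:x+w],(400,300),interpolation=cv2.INTER_CUBIC)
cv2.imwrite('pics/crop1.png',np.vstack([np.hstack([c(t,365,250,88,66),c(t,195,190,112,100)]),np.hstack([c(s,375,245,80,60),c(s,210,170,120,180)])]))
E
```

```text
(no output)
```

View pics/crop1.png

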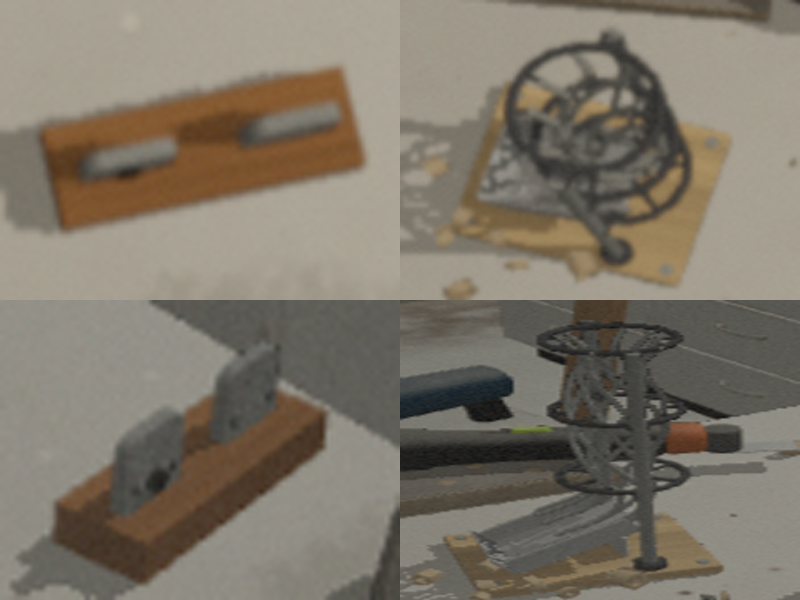

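Composite crop: the rack's chute-side plate (top px ≈ (393,285), side px ≈ (405,276)) carries the button, which faces the robot (-x). The tray lies to the left (+y) of the chute. The mouth ring is centred at about (247,229) in the top view and (273,194) in the side view.

```bash
cat > h.py <<'E'
import cv2,numpy as np
from station import get_obs,cams,job,bot
def ray(p,uv):
    d=p['extrinsics'][:3,:3]@np.linalg.solve(p['K'],[*uv,1.]);return p['extrinsics'][:3,3],d
def onz(p,uv,z):
    c,d=ray(p,uv);return c+d*(z-c[2])/d[2]
def tri(p,a,q,b):
    c,d=ray(p,a);e,f=ray(q,b);s=np.linalg.lstsq(np.c_[d,-f],e-c,rcond=None)[0]
    x,y=c+d*s[0],e+f*s[1];return (x+y)/2,np.linalg.norm(x-y)
def snap(n,f):
    p=cams.camera_params(n);im=cams.read_camera(n)[:,:,::-1].copy();cv2.imwrite(f,im);np.savez(f[:-4],**p);return p,im
E
python3 - <<'E'
from h import *
P=cams.camera_params('top');S=cams.camera_params('side')
t=cv2.imread('pics/top0.png')
h=cv2.cvtColor(t,cv2.COLOR_BGR2HSV)
m=cv2.inRange(h,(5,130,40),(20,255,255));m[:, :360]=0;m[:, 460:]=0;m[:255]=0;m[310:]=0
r=cv2.minAreaRect(cv2.findNonZero(m));print(r)
b=cv2.boxPoints(r);w=np.array([onz(P,x,.022) for x in b]);print(w.round(4),w.mean(0))
e=[w[1]-w[0],w[2]-w[1]];e=max(e,key=np.linalg.norm);print('rack long yaw',np.degrees(np.arctan2(e[1],e[0])))
print('plates',onz(P,(365+130/4.545,250+150/4.545),.058),onz(P,(365+297/4.545,250+115/4.545),.058))
print('mouth',onz(P,(247,229),.293),tri(P,(247,229),S,(273.3,194)))
k=lambda x,y:onz(P,(195+(x-400)/3.571,190+y/3),.01)
c=[k(505,85),k(730,135),k(670,285),k(460,235)]
for i,j in((1,0),(2,3),(2,1),(3,0)):
    d=c[j]-c[i];print(i,j,np.degrees(np.arctan2(d[1],d[0])),np.linalg.norm(d))
a,b=[onz(P,(195+(x-400)/3.571,190+y/3),.293) for x,y in((612,40),(570,190))];d=a-b
print('post',(a+b)/2,np.linalg.norm(d),np.degrees(np.arctan2(d[1],d[0])))
E
```

```text
((408.84747314453125, 282.0983581542969), (21.54036521911621, 67.21273803710938), 77.7352294921875)
[[ 0.4513 -0.2208  0.022 ]
 [ 0.4835 -0.3666  0.022 ]
 [ 0.4366 -0.375   0.022 ]
 [ 0.4049 -0.2301  0.022 ]] [ 0.44408685 -0.29812942  0.022     ]
rack long yaw -77.569326984439
plates [ 0.43705029 -0.26020676  0.058     ] [ 0.45385127 -0.3394287   0.058     ]
mouth [0.50239697 0.02797491 0.293     ] (array([0.50343205, 0.02915735, 0.2919893 ]), np.float64(0.0025927779483235097))
1 0 75.0036913740482 0.14856903656218756
2 3 74.26707722664581 0.13716144691919974
2 1 -17.53053945880906 0.11911866446761223
3 0 -11.99254714556915 0.11740011490412083
post [0.50400172 0.02526167 0.293     ] 0.09387442703076469 -11.55725754303494
```

Emit:
arm_command(rows=[[[60,0.27,0.65,0,-0.33],[60,0.27,0.65,0,-0.33],[60,0.27,0.65,0,-0.33],[60,0.27,0.65,0,-0.33],[60,0.27,0.65,0,-0.33],[60,0.27,0.65,0,-0.33],[60,0.27,0.65,0,-0.33],[60,0.27,0.65,0,-0.33],[60,0.24,0.62,0,-0.33],[60,0,0,0,0]]], newtons=40)

```text
t: 1.4
eef_pos: [0.4376, -0.2558, 0.208]
tool_rot: [-0.001, 0.994, 0.108, 0.0]
contact_force: [-1.2, -0.1, 0.1]
gripper_width: 0.701
grasp_force: 0.0
```

```bash
python3 - <<'E'
from h import *
o=get_obs();print(o['t'],o['eef_pos'],o['tool_rot'])
snap('wrist','pics/w1.png')
E
```

```text
1.4 [ 0.43759963 -0.25582073  0.20796632] [-5.42199170e-04  9.94166788e-01  1.07852058e-01  1.90230241e-04]
```

View pics/w1.png

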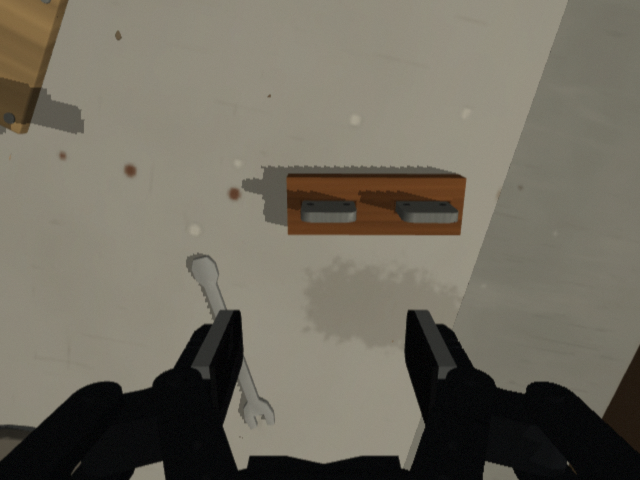

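The wrist view shows the rack with corners at about (288,177) to (463,235). The buffer plate's lit top strip is at about (301–356, 210–222), and the plain plate's is at (401–457, 209–222).

```bash
python3 - <<'E'
from h import *
p=np.load('pics/w1.npz');im=cv2.imread('pics/w1.png');h=cv2.cvtColor(im,cv2.COLOR_BGR2HSV)
for x in(315,330,345):print(x,[(y,int(h[y,x,1]),int(h[y,x,2])) for y in range(194,230,2)])
m=cv2.inRange(h,(5,110,30),(20,255,255));m[:165]=0;m[245:]=0;m[:,:270]=0;m[:,480:]=0
c=max(cv2.findContours(m,0,2)[0],key=cv2.contourArea);r=cv2.minAreaRect(c);print(r)
w=np.array([onz(p,x,.022) for x in cv2.boxPoints(r)]);print(w.mean(0),w.round(4).tolist())
e=max([w[1]-w[0],w[2]-w[1]],key=np.linalg.norm);print('yaw',np.degrees(np.arctan2(e[1],e[0])),np.linalg.norm(e))
g=cv2.inRange(h,(0,0,70),(180,70,255))
for a,b in((295,362),(395,462)):
    q=g.copy()*0;q[196:228,a:b]=g[196:228,a:b]
    r=cv2.minAreaRect(cv2.findNonZero(q));print(r)
    w=np.array([onz(p,x,.058) for x in cv2.boxPoints(r)]);e=max([w[1]-w[0],w[2]-w[1]],key=np.linalg.norm)
    print(onz(p,r[0],.058),np.linalg.norm(e),np.degrees(np.arctan2(e[1],e[0])))
o=get_obs()['tool_rot'];print('tool y yaw',np.degrees(2*np.arctan2(o[2],o[1]))-90)
E
```

```text
315 [(194, 174, 60), (196, 177, 62), (198, 179, 60), (200, 133, 48), (202, 22, 47), (204, 23, 45), (206, 28, 45), (208, 23, 44), (210, 27, 47), (212, 20, 76), (214, 22, 93), (216, 22, 92), (218, 22, 94), (220, 24, 95), (222, 76, 91), (224, 177, 88), (226, 182, 91), (228, 174, 95)]
330 [(194, 177, 95), (196, 178, 66), (198, 177, 62), (200, 141, 47), (202, 34, 45), (204, 28, 46), (206, 28, 45), (208, 23, 44), (210, 17, 44), (212, 23, 67), (214, 27, 94), (216, 22, 94), (218, 27, 93), (220, 22, 92), (222, 79, 90), (224, 175, 89), (226, 175, 92), (228, 178, 93)]
345 [(194, 181, 96), (196, 180, 99), (198, 182, 94), (200, 138, 59), (202, 36, 43), (204, 21, 24), (206, 12, 43), (208, 23, 44), (210, 22, 46), (212, 23, 68), (214, 23, 99), (216, 28, 99), (218, 24, 96), (220, 26, 97), (222, 75, 92), (224, 174, 88), (226, 178, 89), (228, 179, 91)]
((375.5, 204.0), (60.0, 179.0), 90.0)
[ 0.44527947 -0.29880928  0.022     ] [[0.4545, -0.2195, 0.022], [0.4866, -0.3649, 0.022], [0.4368, -0.3814, 0.022], [0.4032, -0.2294, 0.022]]
yaw -77.58013715763076 0.14885542978664532
((329.52215576171875, 216.52127075195312), (9.932435989379883, 51.18355941772461), 88.75463104248047)
[ 0.4358114  -0.26045698  0.058     ] 0.039311884992389745 -76.28821020705435
((434.7005920410156, 216.9149627685547), (54.4375, 14.49268913269043), 6.072456359863281)
[ 0.45296033 -0.33969438  0.058     ] 0.04208845550868496 -83.74995546801198
tool y yaw -77.77250330040445
```

Emit:
arm_command(rows=[[[60,-0.02,-0.07,-0.6,0],[60,0,0,-0.6,0],[60,0,0,-0.6,0],[60,0,0,-0.5,0],[60,0,0,-0.4,0],[60,0,0,-0.2,0],[60,0,0,-0.13,0],[60,0,0,0,0],[42,0,0,0,0],[30,0,0,0,0]]], newtons=40)

```text
t: 2.7
eef_pos: [0.4361, -0.2614, 0.028]
tool_rot: [-0.001, 0.994, 0.106, 0.001]
contact_force: [-2.6, 7.6, 16.7]
gripper_width: 0.445
grasp_force: 38.5
```

Emit:
arm_command(rows=[[[30,0,0,0,0],[30,0,0,0,0],[30,0,0,0,0],[30,0,0,0,0],[30,0,0,0,0],[30,0,0,0.1,0],[30,0,0,0.2,0],[30,0,0,0.3,0],[30,0,0,0.4,0],[30,0,0,0,0]]], newtons=40)

```text
t: 3.95
eef_pos: [0.4366, -0.2647, 0.0885]
tool_rot: [0.001, 0.995, 0.105, 0.002]
contact_force: [-0.5, 0.5, -0.8]
gripper_width: 0.348
grasp_force: 0.0
```

The grip slid off the rounded top corners, so I'll look before trying again.

```bash
python3 - <<'E'
from h import *
p,a=snap('wrist','pics/w2.png');q,b=snap('side','pics/s2.png')
c=lambda i,x,y,w,h:cv2.resize(i[y:y+h,x:x+w],(400,300),interpolation=cv2.INTER_CUBIC)
cv2.imwrite('pics/crop2.png',np.hstack([c(a,160,150,400,300),c(b,365,215,100,75)]))
E
```

```text
(no output)
```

View pics/crop2.png

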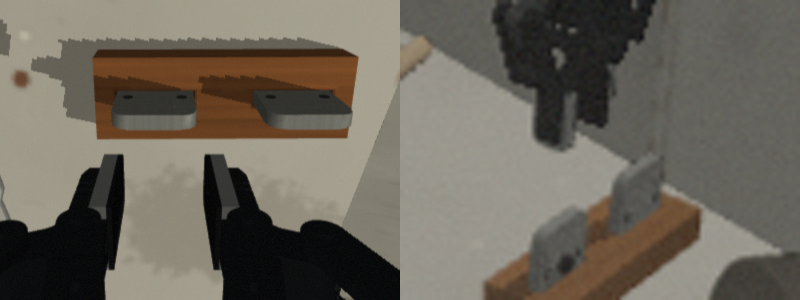

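The plate still stands upright and the fingers are centred over it. I'll measure its position again, then grip lower and more gently.

```bash
python3 - <<'E'
from h import *
p=np.load('pics/w2.npz');im=cv2.imread('pics/w2.png');h=cv2.cvtColor(im,cv2.COLOR_BGR2HSV)
g=cv2.inRange(h,(0,0,65),(180,70,255));q=g*0;q[235:290,262:362]=g[235:290,262:362]
r=cv2.minAreaRect(cv2.findNonZero(q));print(r)
for z in(.058,):
    w=np.array([onz(p,x,z) for x in cv2.boxPoints(r)]);print(w.mean(0));w=w[np.argsort(w[:,1])];print(w.round(4).tolist())
o=get_obs();print(o['eef_pos'],np.degrees(2*np.arctan2(o['tool_rot'][2],o['tool_rot'][1]))-90)
E
```

```text
((311.5, 275.0), (99.0, 28.0), -0.0)
[ 0.43355223 -0.25910067  0.058     ]
[[0.4313, -0.2852, 0.058], [0.4461, -0.2816, 0.058], [0.4209, -0.236, 0.058], [0.4359, -0.2336, 0.058]]
[ 0.43509733 -0.26383984  0.08650259] -77.98110491131767
```

Emit:
arm_command(rows=[[[60,0.015,0.06,0,0],[60,0,0,0,0],[60,0,0,0,0],[60,0,0,-0.2,0],[60,0,0,-0.3,0],[60,0,0,-0.3,0],[60,0,0,-0.17,0],[60,0,0,-0.12,0],[60,0,0,0,0],[60,0,0,0,0]]], newtons=22)

```text
t: 5.3
eef_pos: [0.4363, -0.2601, 0.0212]
tool_rot: [0.0, 0.994, 0.105, 0.0]
contact_force: [-0.4, -0.0, -0.7]
gripper_width: 0.702
grasp_force: 0.0
```

Emit:
arm_command(rows=[[[50,0,0,0,0],[46,0,0,0,0],[43,0,0,0,0],[41,0,0,0,0],[40,0,0,0,0],[40,0,0,0,0],[40,0,0,0,0],[40,0,0,0,0],[40,0,0,0,0],[40,0,0,0,0]]], newtons=22)

```text
t: 6.55
eef_pos: [0.4364, -0.2599, 0.0213]
tool_rot: [0.0, 0.994, 0.105, 0.0]
contact_force: [-0.8, 1.0, 5.5]
gripper_width: 0.505
grasp_force: 21.8
```

Emit:
arm_command(rows=[[[40,0,0,0.05,0],[40,0,0,0.1,0],[40,0,0,0.15,0],[40,0,0,0.2,0],[40,0,0,0.2,0],[40,0,0,0.2,0],[40,0,0,0.2,0],[40,0,0,0.2,0],[40,0,0,0.1,0],[40,0,0,0,0]]], newtons=22)

```text
t: 7.8
eef_pos: [0.4362, -0.26, 0.1052]
tool_rot: [0.0, 0.994, 0.105, 0.0]
contact_force: [0.3, -0.2, -0.1]
gripper_width: 0.501
grasp_force: 22.5
```

```bash
python3 - <<'E'
from h import *
p,a=snap('wrist','pics/w3.png');q,b=snap('side','pics/s3.png')
c=lambda i,x,y,w,h:cv2.resize(i[y:y+h,x:x+w],(400,300),interpolation=cv2.INTER_CUBIC)
cv2.imwrite('pics/crop3.png',np.hstack([c(a,160,150,400,300),c(b,365,195,120,90)]))
E
```

```text
(no output)
```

View pics/crop3.png

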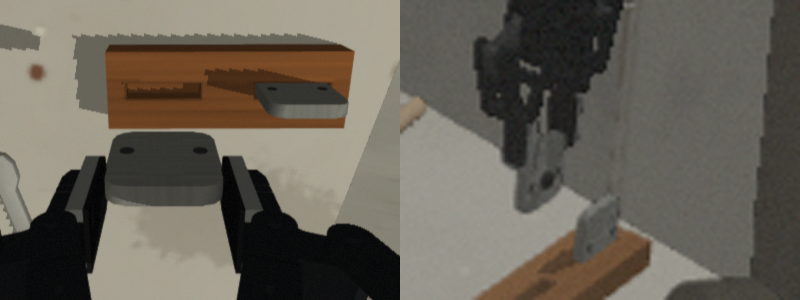

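The plate is held, with its button face in view and the slot empty. The plain plate is still standing. Next I'll get the height of the plate's lower edge, at about side px (404,258.6), and the mouth geometry.

```bash
python3 - <<'E'
from h import *
p=np.load('pics/s3.npz');im=cv2.imread('pics/s3.png')
n=np.array([np.cos(.213),np.sin(.213),0]);c0=np.array([.4363,-.26,0])-.004*n;t=np.array([n[1],-n[0],0])
for nm,uv in dict(botL=(515,208),bot=(530,212),botR=(552,188),top=(556,135),button=(547,182)).items():
    c,d=ray(p,(365+(uv[0]-400)/3.333,195+uv[1]/3.333));x=c+d*((c0-c)@n)/(d@n);print(nm,x.round(4),'along',(x-c0)@t)
E
```

```text
botL [ 0.4258 -0.2302  0.1017] along -0.0314046195473302
bot [ 0.4296 -0.2479  0.0906] along -0.01319880616653938
botR [ 0.4348 -0.2719  0.0981] along 0.011327069931950545
top [ 0.4347 -0.2714  0.1385] along 0.01078127107487135
button [ 0.4334 -0.2653  0.1057] along 0.004548533016328346
```

Emit:
arm_command(rows=[[[40,0,0,0.3,0.6],[40,0,0,0.5,0.7],[40,0,0.1,0.55,0.7],[40,0,0.1,0.55,0.7],[40,0,0.1,0.55,0.7],[40,0,0.1,0.55,0.7],[40,0,0.1,0.55,0.7],[40,0,0.1,0.55,0.7],[40,0,0.2,0.5,0.7],[40,0,0.2,0.3,0.7]]], newtons=22)

```text
t: 9.15
eef_pos: [0.4361, -0.1996, 0.3997]
tool_rot: [0.0, 0.928, 0.373, 0.0]
contact_force: [0.0, -0.3, -1.3]
gripper_width: 0.507
grasp_force: 22.7
```

Emit:
arm_command(rows=[[[40,0.1,0.3,0,0.7],[40,0.13,0.45,0,0.8],[40,0.13,0.45,0,0.8],[40,0.13,0.45,0,0.8],[40,0.13,0.45,0,0.8],[40,0.13,0.45,0,0.8],[40,0.13,0.45,0,0.8],[40,0.1,0.3,0,0.8],[40,0.05,0.17,0,0.6],[40,0,0,0,0]]], newtons=22)

```text
t: 10.4
eef_pos: [0.4979, 0.0086, 0.3987]
tool_rot: [-0.0, 0.791, 0.611, -0.0]
contact_force: [0.2, -0.4, -1.3]
gripper_width: 0.501
grasp_force: 22.7
```

```bash
python3 - <<'E'
from h import *
o=get_obs();print(o['t'],o['eef_pos'],np.degrees(2*np.arctan2(o['tool_rot'][2],o['tool_rot'][1]))-90,o['q'])
p,a=snap('wrist','pics/w4.png')
E
```

```text
10.4 [0.49791578 0.00860947 0.39867872] -14.635080437770043 [ 0.26686325  0.0796439  -0.43647387  1.66260526  0.03408447  1.40717463
 -0.42939007]
```

View pics/w4.png

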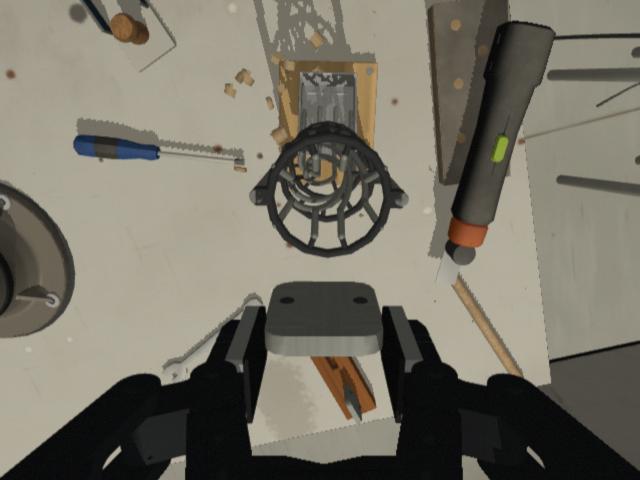

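The wrist view shows the mouth ring centred at about (328,196), with post tops at about (260,197) and (397,199). The tray is straight up in the image. The plate is square in the grip, with its plain face toward the tray.

```bash
python3 - <<'E'
from h import *
p=np.load('pics/w4.npz');im=cv2.imread('pics/w4.png');g=cv2.cvtColor(im,cv2.COLOR_BGR2GRAY)
m=(g<75).astype(np.uint8)*255;m[:118]=0;m[265:]=0;m[:,:245]=0;m[:,412:]=0
c=max(cv2.findContours(m,0,1)[0],key=cv2.contourArea);pts=c[:,0]
k=pts[(abs(pts[:,0]-328)<58)]
# outer ring: keep the outermost points (hull), not bosses, not foot (upper part)
k=cv2.convexHull(k)[:,0].astype(float);k=k[k[:,1]>150]
w=np.array([onz(p,x,.293)[:2] for x in k])
A=np.c_[2*w,np.ones(len(w))];s=np.linalg.lstsq(A,(w**2).sum(1),rcond=None)[0];print('ring',s[:2],np.sqrt(s[2]+s[:2]@s[:2]),len(w))
L=pts[pts[:,0]<258].mean(0);R=pts[pts[:,0]>399].mean(0);a,b=onz(p,L,.295),onz(p,R,.295);d=b-a
print(L,R,(a+b)/2,np.linalg.norm(d),np.degrees(np.arctan2(d[1],d[0])))
E
```

```text
ring [0.5064086  0.02911535] 0.04108618840171552 23
[255.60869565 195.08695652] [401.         196.26666667] [0.50686849 0.03052034 0.295     ] 0.09417570292159462 -15.065111407210917
```

Emit:
arm_command(rows=[[[40,0.07,0.18,0,-0.1],[40,0.065,0.17,0,0],[40,0,0,-0.2,0],[40,0,0,-0.3,0],[40,0,0,-0.3,0],[40,0,0,-0.3,0],[40,0,0,-0.25,0],[40,0,0,-0.15,0],[40,0,0,-0.1,0],[40,0,0,0,0]]], newtons=22)

```text
t: 11.7
eef_pos: [0.5059, 0.0293, 0.3027]
tool_rot: [-0.0, 0.794, 0.608, -0.0]
contact_force: [-0.4, 0.5, -0.9]
gripper_width: 0.498
grasp_force: 22.7
```

```bash
python3 - <<'E'
from h import *
p,a=snap('wrist','pics/w5.png');q,b=snap('side','pics/s5.png')
c=lambda i,x,y,w,h:cv2.resize(i[y:y+h,x:x+w],(400,300),interpolation=cv2.INTER_CUBIC)
cv2.imwrite('pics/crop5.png',np.hstack([c(a,160,150,400,300),c(b,210,120,120,90)]))
E
```

```text
(no output)
```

View pics/crop5.png

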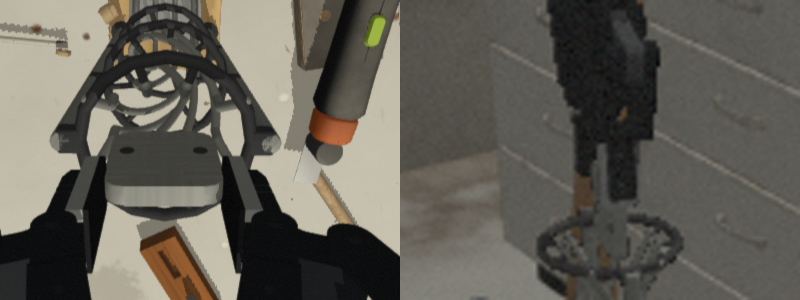

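The lower edge sits in the mouth, centred between the posts, and nothing is touching. Releasing.

Emit:
arm_command(rows=[[[50,0,0,0,0],[70,0,0,0,0],[85,0,0,0,0],[85,0,0,0,0],[85,0,0,0,0],[85,0,0,0,0],[85,0,0,0.1,0],[85,0,0,0.3,0],[85,0,0,0.5,0],[85,0,0,0.5,0]]])

```text
t: 13.05
eef_pos: [0.5058, 0.0294, 0.3881]
tool_rot: [0.0, 0.794, 0.608, 0.0]
contact_force: [1.4, 1.1, 0.5]
gripper_width: 0.995
grasp_force: 0.0
```

Emit:
arm_command(rows=[[[85,0,-0.2,0.4,0],[85,0,-0.3,0.2,0],[85,0,-0.3,0,0],[85,0,-0.2,0,0],[85,0,0,0,0],[85,0,0,0,0],[85,0,0,0,0],[85,0,0,0,0],[85,0,0,0,0],[85,0,0,0,0]]])

```text
t: 14.3
eef_pos: [0.5059, -0.0306, 0.4228]
tool_rot: [0.0, 0.794, 0.608, 0.0]
contact_force: [-0.3, -0.1, 0.5]
gripper_width: 0.994
grasp_force: 0.0
```

```bash
python3 - <<'E'
from h import *
p,a=snap('wrist','pics/w6.png');q,b=snap('side','pics/s6.png')
c=lambda i,x,y,w,h:cv2.resize(i[y:y+h,x:x+w],(400,400),interpolation=cv2.INTER_CUBIC)
cv2.imwrite('pics/crop6.png',np.hstack([c(a,200,0,240,240),c(b,210,200,160,160)]))
E
```

```text
(no output)
```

View pics/crop6.png

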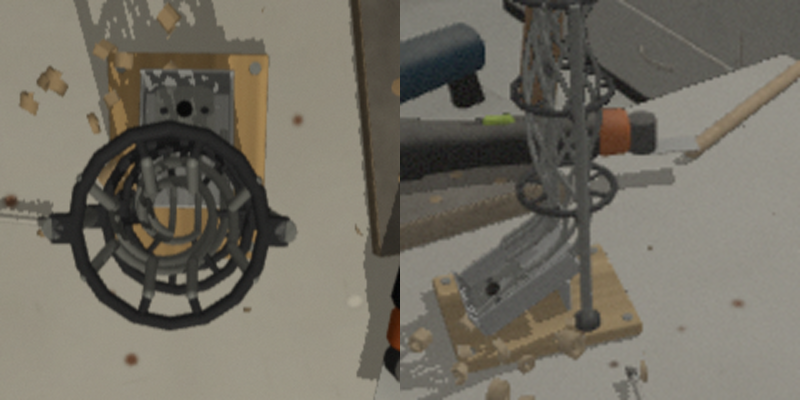

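The plate lies in the tray with the black button on top (wrist crop (184,107), side crop (492,288)). The arm is clear, so I'm handing in.

```bash
python3 -c "
from station import job
print(job.hand_in())"
```

```text
the job is handed in; nothing more can be done
None
```

The job is handed in: the buffer plate went through the chute and lies in the tray with the button on top, and the plain plate still stood in the rack when last seen; the hand-in printed no verdict.

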